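# Bring a trolley wheel's valve to the top by its spokes

### The arm

A 7-joint arm with a two-finger parallel gripper is mounted at the origin on the work surface. World frame = base frame: x ahead of the robot, y to its left, z up, the work surface at z = 0. Lengths are in m, angles in rad, forces in N, time in s.
With the tool pointing down it reaches from about 0.4 to 0.85 m from the base axis. Payload 10.4 kg.
Tool frame: the origin (TCP) lies midway between the tips of the shut fingers; the grasp point (between the pads) lies hold_point_z behind it (hold_point_z is the distance from the TCP to the grasp point, in m); z points along the fingers, y is the line along which they close (so a half turn about z gives the same grasp; the last joint's range is limited). The gripper opens to 87 mm and grips with 3 to 60 N. Pads are 19 mm wide; open, the fingers measure 117 mm over their backs; the gripper's body (75 mm by 190 mm) begins 51 mm behind the grasp point.
Start: joints at [1.166, 0.332, -0.065, 1.46, 0.022, 1.35, -0.088], TCP at [0.233, -0.58, 0.223] pointing down, gripper open.
Joint ranges: [-2.6, 2.6], [-0.5, 2.12], [-1.47, 1.34], [0.16, 2.42], [-1.27, 4.41], [0.06, 2.06], [-2.6, 2.6]. Speed limits (rad/s): [2.22, 2.22, 2.79, 2.79, 3.14, 3.14, 3.14].

### API

Orientations are given as a rotation vector (axis times angle).
In Python, from bench import get_state, snapshot, camera_model, job_done, hold_point_z gives the robot as it stands. The module is installed in compiled form; this text tells all that it offers.
- The arm moves only by the shell command python3 -m handwheel 'ROWS' [FORCE]. ROWS is JSON, a list of rows, each a list of 3 entries, a list of its own where there are three numbers: the shift along the tool's x, y, z in units of 250 mm (1.0 is 250 mm), then the turn, a rotation vector about the tool's x, y, z in units of 2 pi rad (1.0 is 2 pi rad), then the finger opening in mm, from 0 to 87. A call has 1 to 12 rows; each row is the pose to reach, as a shift and turn from the pose commanded when the call began, along the tool's axes at that moment, turning the shorter way round; what a row does not reach only later rows make up. A row lasts 1/12 s, in which the tool goes at most 41.7 mm and 7.16 degrees, less where a joint would pass 70% of its speed; a pose out of reach is approached as far as the arm can. A call with a number of a shift or a turn outside -1 to 1 is refused whole. A call with a gripper value outside its range is refused whole. The fingers move at their own pace and stop on an object; FORCE is the grip in N (left out, the last holds). Time passes only in rows, so rows that repeat a pose let the fingers close. It gives the time, the measured TCP pose, the force, the opening and the grip force at its end, in the units of the state.
- get_state(): the state, without advancing time (a new reading comes with each control period).
- snapshot(name): name is "side" or "top"; returns the picture (480x640x3 uint8, red, green, blue); there is no depth.
- camera_model(name): a dict with "fx", "fy", "cx", "cy" (pixels), "R" (3x3) and "t" (3): a world point X has camera coordinates R X + t. Camera axes: x right, y down, z forward; pixel columns grow to the right and rows downward; lengths in m; the calibration is good to about 2 mm. A picture is of the moment at which its call begins. camera_model takes no time and is no camera call.
- job_done(): hands the job in; it is judged then, once.
The state is a dict: "t": time; "qpos": joint angles; "joint_velocities": joint speeds; "effort": joint torques, N m; "tcp_pos": TCP position; "eef_rot": TCP orientation; "ft_force": force on the tool from outside, world axes, zero at the start; "moment": the same for the moment, N m; "gripper_width": opening from 0.0 (shut) to 1.0 (fully open); "grip_force": force on a finger pad.
Only numpy, scipy, OpenCV 4.12 (cv2) and the standard library are available. Lean on these libraries where they do the work, as an engineer would, in place of code of your own. Each camera call takes 0.05 s, during which the arm holds its last target. There are 200 camera calls.

### The job

The board trolley's wheel on the bench stand is waiting for air: with the fingertips push one spoke after another to turn it until the valve (red cap) is at the very top of the wheel, straight above the axle, then take the hand away and leave the wheel at rest. Push the spokes gently and steadily, without pinching them or spinning the wheel, and do not push on the tyre or on the valve. Leave everything else on the bench where it is.

Things in the scene. Friction and masses are not known exactly. Their poses are not given: they have to be found in the camera images.
- stand: Grey steel wheel stand, fixed. Origin on the bench straight below the wheel's centre. x: level, along the axle, away from the robot; z up; y to the left seen from the robot; turned up to 0.35 rad from square. Base plate x -110 to +140, y +-100, 10 mm thick. Its only upright (30 mm square tube, 197 mm high) is behind the wheel, at x 90 to 120, so the robot's side of the wheel is open.
- axle (a point): Centre of the wheel, on the axle, in the middle plane of the wheel: 180 mm above the bench. Its axes are the stand's. The wheel weighs about 0.6 kg: knocking a spoke at much over 0.1 m/s is a hard shove.
- wheel (a joint): Angle of the wheel about the stand's x axis, rad: 0 (or any whole turn) has the valve straight up; growing values turn it clockwise seen from the robot (top towards the stand's -y). No stops; 0.1 N m of drag (1.5 N at mid-spoke); does not coast, stays where it is left. Starts at 1.75 to 4.53: valve low, 100 to 180 degrees from the top.
- spokes: Yellow rim with five straight spokes, turning with the wheel; origin at its centre, x along the axle, z towards the valve. Spokes run from the hub (radius 28, front at x -27) to the rim's inside (radius 96 mm); each 16 mm wide, x -20 to +20, at 36, 108, 180, 252 and 324 degrees from the valve. Gaps between spokes: about 66 mm at radius 70, open right through.
- tyre: Black tyre on the rim, from 114 to 148 mm radius, 34 mm wide (x -17 to +17 mm); origin and axes as the spokes. Top of the tyre 328 mm above the bench.
- valve_stem: Black valve stem with a red cap, 9 to 14 mm thick, sticking out of the rim towards the hub from 96 to 60 mm radius, midway between two spokes; origin and axes as the spokes (the stem lies on +z).
- valve (a point): Middle of the red valve cap, 68 mm from the wheel's centre on the spokes' +z. Axes as the spokes: z points from the wheel's centre to the valve.
- inflator: Tyre inflator pistol with round gauge lying beside the stand on the robot's right, about 230 x 65 mm, 27 mm high, loose. Origin at its middle on the bench.
- pliers: Pliers with orange handles lying in front of the stand, 180 x 60 mm, 16 mm high, loose. Origin near the middle on the bench.
- spray_can: White and blue spray can, 60 mm diameter, 175 mm high, standing loose. Origin at the centre of its foot.
- glue_bottle: White glue bottle with red cap, 58 mm diameter, 165 mm high, standing loose. Origin at the centre of its foot.
- jar: Glass jar with blue lid, 68 mm diameter, 75 mm high, standing loose. Origin at the centre of its foot.
- wood_slice: Slice of a log, 144 mm diameter, 32 mm high, lying loose. Origin at the centre of its underside.
- hammer: Hammer lying on the bench at the robot's right, 260 mm long, wooden handle, loose. Origin on the bench below its middle.
- turned_knob: Turned wooden knob, 42 mm diameter, 58 mm high, standing loose near the robot. Origin at the centre of its foot.

How it is judged:
On the way:
1. the fingers push the spokes and the wheel turns (contact force between the fingers and spokes above 0.3 N and (velocity of joint wheel above 0.05 rad/s or velocity of joint wheel below -0.05 rad/s)).
At the end, for the whole second after the job is handed in: The valve is straight above the axle, within 0.10 rad (about 6 degrees), and the wheel is at rest (under 0.05 rad/s) (angle between valve's own z axis and vertical below 0.1 rad and velocity of joint wheel between -0.05 and 0.05 rad/s); the robot touches nothing.
It fails at once if the wheel is spun (faster than 4 rad/s) (velocity of joint wheel above 4 rad/s or velocity of joint wheel below -4 rad/s).
It fails at once if a spoke is pinched or shoved hard (fingers press the spokes or rim with more than 35 N) (contact force between the fingers and spokes above 35 N).
It fails at once if the tyre is pushed (more than 5 N) (contact force between any of the fingers, the arm and tyre above 5 N).
It fails at once if the valve is pushed (more than 3 N) (contact force between any of the fingers, the arm and valve_stem above 3 N).
It fails at once if another thing on the bench is moved by more than 30 mm (distance of any of inflator, pliers, spray_can, glue_bottle, jar, wood_slice, hammer, turned_knob from where it was at the start of the episode above 0.03 m).
It also fails if it takes over 72 s, if anything falls off the work surface, if the arm or the gripper's body presses on something with over 40 N, if the wrist force passes 120 N, or if a joint passes its speed limit or range.

## Working session

There is one attempt and no reset: what is moved stays moved. The work goes in short steps, Python scripts to look and compute and a shell command to move; the robot and the scene stay as the last step left them, time stands still between calls to the robot, and variables do not carry over. Pictures are saved under pics/ and viewed, at most 10 in all, crops included, and the job is handed in when it is done.

```bash
mkdir -p pics; python3 - <<'E'
from bench import *
import cv2
for n in("side","top"):
    cv2.imwrite(f"pics/{n}0.png",snapshot(n)[:,:,::-1]); c=camera_model(n); print(n,c)
print(get_state(),hold_point_z if not callable(hold_point_z) else hold_point_z())
E
```

```text
side {'fx': 601.0885080675288, 'fy': 601.0885080675288, 'cx': 321.3542805226583, 'cy': 234.76496649500803, 'R': array([[ 0.56364731,  0.82580699,  0.01856147],
       [ 0.53583647, -0.34844431, -0.76906817],
       [-0.62863423,  0.44342911, -0.6388972 ]]), 't': array([-0.26143557, -0.14158049,  1.89592664])}
top {'fx': 470.9683831589712, 'fy': 470.9683831589712, 'cx': 320.09155336996736, 'cy': 233.80679305169699, 'R': array([[-0.01049504, -0.99977996, -0.01816276],
       [-0.98823718,  0.01314181, -0.15236329],
       [ 0.15256845,  0.01635006, -0.98815765]]), 't': array([0.0179455 , 0.49351205, 1.34759286])}
{'t': 0.1, 'qpos': array([ 1.16641423,  0.33283195, -0.06469234,  1.46081095,  0.02156343,
        1.34990517, -0.08850854]), 'joint_velocities': array([-0.00034518, -0.00186277, -0.0002089 , -0.0032503 , -0.00061219,
        0.00027534, -0.00118475]), 'effort': array([ 2.10731479e-03, -6.24552011e+01,  2.49590061e-02, -3.90718353e+01,
       -6.14810921e-02,  3.66184150e-02,  9.18932915e-05]), 'tcp_pos': array([ 0.23274137, -0.57969316,  0.22184108]), 'eef_rot': array([-3.08331660e+00, -5.95823515e-01,  4.09735427e-04]), 'ft_force': array([-0.32319513, -0.9740684 ,  1.04978841]), 'moment': array([ 0.00418722,  0.00630725, -0.04755823]), 'grip_force': 0.0, 'gripper_width': 0.9996176675019142} 0.0187
```

View pics/side0.png

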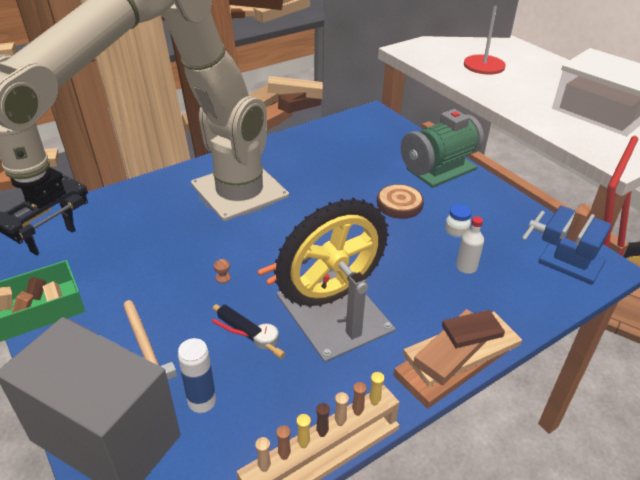

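View pics/top0.png

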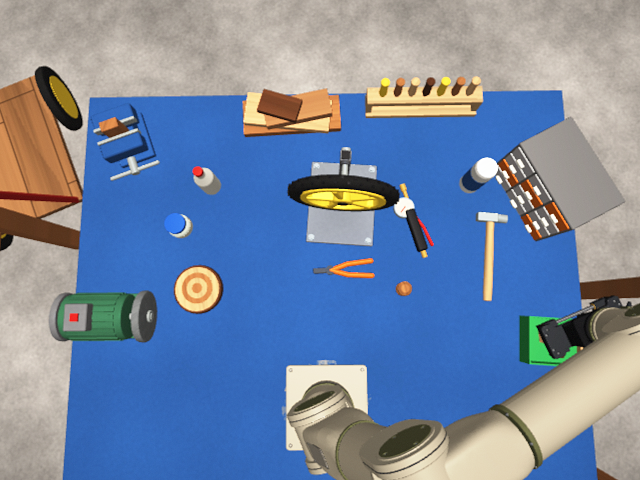

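The side view looks at the wheel from behind: rim centre is near (336,258) and the red cap is low, near (323,282). The top view shows the plate's front corners near (307,241) and (371,246). The pliers, knob and inflator lie in front of and to the right of the stand.

```bash
cat > h.py <<'E'
import numpy as np, cv2
from bench import *
def ray(n,p):
    c=camera_model(n);R=np.array(c["R"]);t=np.array(c["t"])
    d=R.T@np.array([(p[0]-c["cx"])/c["fx"],(p[1]-c["cy"])/c["fy"],1]);return -R.T@t,d/np.linalg.norm(d)
def onz(n,p,z):
    o,d=ray(n,p);return o+d*(z-o[2])/d[2]
def onplane(n,p,q,nrm):
    o,d=ray(n,p);return o+d*((q-o)@nrm)/(d@nrm)
def proj(n,X):
    c=camera_model(n);Y=np.array(c["R"])@X+c["t"];return np.array([c["fx"]*Y[0]/Y[2]+c["cx"],c["fy"]*Y[1]/Y[2]+c["cy"]])
E
python3 - <<'E'
from h import *
s=cv2.imread("pics/side0.png");t=cv2.imread("pics/top0.png")
a=cv2.resize(s[190:360,265:400],None,fx=3,fy=3,interpolation=2);b=cv2.resize(t[140:260,280:410],None,fx=3,fy=3,interpolation=2)
o=np.zeros((510,800,3),np.uint8);o[:,:405]=a;o[:360,408:798]=b;cv2.imwrite("pics/z0.png",o)
h=cv2.cvtColor(t,cv2.COLOR_BGR2HSV)
m=((h[...,1]<60)&(h[...,2]>80)).astype(np.uint8)*255
m[:,:290]=0;m[:,395:]=0;m[:150]=0;m[260:]=0
# edge lines of the plate: front and sides
P=[]
L=[];Rr=[]
for v in range(216,238):
    u=np.flatnonzero(m[v]); 
    if len(u): L.append((u[0],v));Rr.append((u[-1]+1,v))
F=[(u,np.flatnonzero(m[:,u])[-1]+1) for u in range(312,368) if m[:,u].any()]
for nme,pts in(("L",L),("R",Rr),("F",F)):
    X=np.array([onz("top",p,.01)[:2] for p in pts]);
    vx,vy,x0,y0=cv2.fitLine(X.astype(np.float32),cv2.DIST_HUBER,0,.01,.01).ravel()
    print(nme,len(pts),vx,vy,x0,y0,np.degrees(np.arctan2(vy,vx)))
for w in((313,163),(376,166),(307,241),(371,246)):print(w,onz("top",w,.01))
hs=cv2.cvtColor(s,cv2.COLOR_BGR2HSV)
y=((abs(hs[...,0].astype(int)-27)<6)&(hs[...,1]>130)&(hs[...,2]>90)).astype(np.uint8);y[:190]=0;y[320:]=0;y[:,:270]=0;y[:,395:]=0
p=cv2.findNonZero(y);e=cv2.fitEllipse(cv2.convexHull(p));print(e)
r=(((hs[...,0]<6)|(hs[...,0]>174))&(hs[...,1]>130)).astype(np.uint8);r[:265]=0;r[300:]=0;r[:,:310]=0;r[:,340:]=0
print("red",cv2.connectedComponentsWithStats(r)[2:])
E
```

```text
L 22 0.997414 -0.07187023 0.5189896 0.050529677 -4.121414
R 22 0.9958794 -0.09068756 0.5123436 -0.14763705 -5.2031627
F 56 0.08519343 0.9963644 0.46572882 -0.051088832 85.11285
(313, 163) [0.71853714 0.03203085 0.01      ]
(376, 166) [ 0.70589776 -0.16095143  0.01      ]
(307, 241) [0.47672442 0.05200197 0.01      ]
(371, 246) [ 0.45917502 -0.13901003  0.01      ]
((333.8034362792969, 253.55458068847656), (61.36753463745117, 88.63557434082031), 44.46903610229492)
red (array([[     0,      0,    640,    480, 307169],
       [   323,    274,      7,      8,     31]], dtype=int32), array([[319.49936029, 239.49613405],
       [325.83870968, 277.80645161]]))
```

View pics/z0.png

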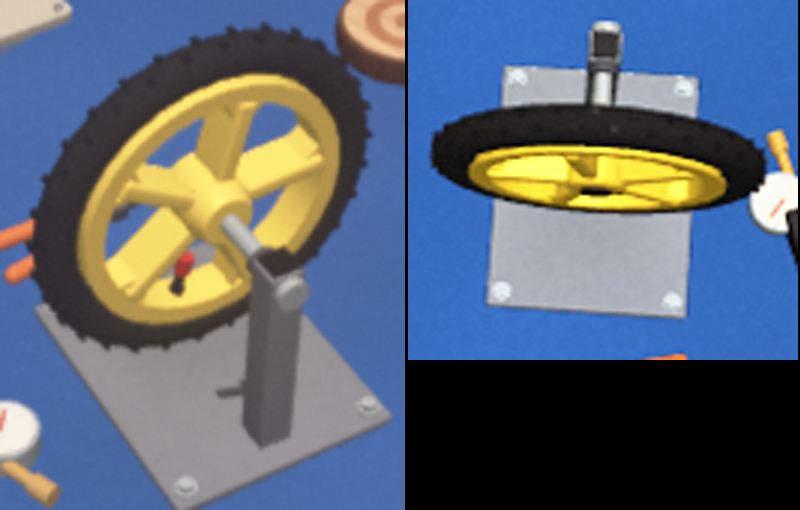

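```bash
cat >> h.py <<'E'
psi=-.085; A=np.array([.576,-.054,.18]); ex=np.array([np.cos(psi),np.sin(psi),0]); ey=np.array([-np.sin(psi),np.cos(psi),0]); ez=np.array([0,0,1.])
def valve(img,dx=0.):
    c=proj("side",A).astype(int)
    h=cv2.cvtColor(img,cv2.COLOR_RGB2HSV);r=((((h[...,0]<6)|(h[...,0]>174))&(h[...,1]>150)&(h[...,2]>90))*255).astype(np.uint8)
    k=np.zeros_like(r);cv2.circle(k,tuple(int(v) for v in c),42,255,-1);r&=k
    n,l,st,ce=cv2.connectedComponentsWithStats(r)
    out=[]
    for i in range(1,n):
        if st[i,4]>5:
            X=onplane("side",ce[i],A,ex)-A; out.append((st[i,4],ce[i].round(1),np.round(X@ey*1e3),np.round(X@ez*1e3),"angle",round(float(np.arctan2(-(X@ey),X@ez)),3)))
    return out
E
python3 - <<'E'
from h import *
print(proj("side",A),proj("top",A)); i=cv2.imread("pics/side0.png")[:,:,::-1].copy(); print(valve(i))
E
python3 -m handwheel '[[[0,0,-0.16],[0,0,0],20],[[0,0,-0.32],[0,0,0],0],[[0,0,-0.48],[0,0,0],0],[[0,0,-0.5],[0,0.01,0],0],[[0,0,-0.5],[0.02,0.02,0],0],[[0,0,-0.5],[0.04,0.02,0.02],0],[[0,0,-0.5],[0.06,0.02,0.03],0]]'
python3 -c "
from bench import *;s=get_state();print(s['qpos'].round(3),s['tcp_pos'],s['eef_rot'],s['t'])"
```

```text
[330.82284754 255.21011637] [343.55869797 194.88889217]
[(np.int32(27), array([325.9, 277.7]), np.float64(-11.0), np.float64(-67.0), 'angle', 2.972)]
t: 0.68
tcp_pos: [0.2318, -0.58, 0.3489]
eef_rot: [-2.791, -0.318, -0.089]
ft_force: [0.6, -1.7, 0.4]
gripper_width: 0.554
grip_force: 0.0
[ 1.208  0.569 -0.018  0.909 -0.147  1.964 -0.189] [ 0.23176573 -0.58002752  0.34892751] [-2.79078085 -0.31769849 -0.0892668 ] 0.6833
```

```bash
cat > kin.py <<'E'
import numpy as np, itertools
from scipy.spatial.transform import Rotation as R
from scipy.optimize import least_squares
def fk(q,s,p):
    rz=lambda a:R.from_euler('z',a);ry=lambda a:R.from_euler('y',a)
    r=rz(s[0]*q[0]);x=np.array([0,0,p[0]])+r.apply([p[4],0,0])
    r=r*ry(q[1])*rz(s[1]*q[2]);x=x+r.apply([p[5],0,p[1]])
    r=r*ry(q[3])*rz(s[2]*q[4]);x=x+r.apply([p[6],0,p[2]])
    r=r*ry(q[5]);x=x+r.apply([p[7],0,0]);r=r*rz(s[3]*q[6]+p[8]);x=x+r.apply([0,0,p[3]])
    return x,r
D=[([1.16641423,.33283195,-.06469234,1.46081095,.02156343,1.34990517,-.08850854],[.23274137,-.57969316,.22184108],[-3.08331660,-.595823515,.0004]),
([1.208,.569,-.018,.909,-.147,1.964,-.189],[.23176573,-.58002752,.34892751],[-2.79078085,-.31769849,-.0892668])]
def fit(D,off):
    best=[]
    for s in itertools.product((1,-1),repeat=4):
      for o in np.arange(4)*np.pi/2:
        def full(v): return np.r_[v[:4],(v[4:8] if off else np.zeros(4)),o]
        def f(v):
            e=[]
            for q,x,w in D:
                X,r=fk(q,s,full(v));e+=list(X-x)+list(.3*(r*R.from_rotvec(w).inv()).as_rotvec())
            if off:e+=list(.01*v[4:8])
            return e
        z=least_squares(f,[.35,.4,.4,.3]+([0]*4 if off else []))
        best.append((z.cost,s,full(z.x)))
    return min(best,key=lambda b:b[0])
E
python3 - <<'E'
from kin import *
for off in(0,1):
    b=fit(D,off);print(b[0],b[1],b[2].round(3))
    for q,x,w in D: X,r=fk(q,b[1],b[2]);print((X-x).round(4),(r*R.from_rotvec(w).inv()).as_rotvec().round(3))
E
```

```text
0.001396961739548275 (-1, 1, -1, -1) [0.223 0.329 0.519 0.204 0.    0.    0.    0.    1.571]
[-0.0306  0.0009 -0.0061] [-0.017  0.039 -0.122]
[ 0.0111 -0.0054  0.0061] [-0.008  0.018 -0.031]
2.2423803746220758e-05 (-1, -1, -1, -1) [-0.559  1.12   0.238  0.598  0.453 -0.196 -0.317  0.31   1.571]
[0.0008 0.0004 0.    ] [-0.  0.  0.]
[ 0.0001 -0.     -0.    ] [-0.001 -0.    -0.   ]
```

```bash
S() { python3 -c "
from bench import *;import json;s=get_state();print(s['t'],s['qpos'].round(3));open('log.txt','a').write(json.dumps([list(s['qpos']),list(s['tcp_pos']),list(s['eef_rot'])])+'\n')"; }
S
python3 -m handwheel '[[[0.16,0,0],[0,0,0.01],0],[[0.3,0,0],[0,0,0.02],0],[[0.4,0,0],[0,0,0.04],0],[[0.5,0,0],[0,0,0.06],0],[[0.5,0,0],[0,0,0.06],0],[[0.5,0,0],[0,0,0.06],0]]' >/dev/null; S
python3 -m handwheel '[[[0,0,-0.1],[0.02,0,0],0],[[0,0,-0.2],[0.04,0,0],0],[[0,0,-0.3],[0.06,0,0],0],[[0,0,-0.4],[0.08,0,0],0],[[0,0,-0.4],[0.08,0,0],0],[[0,0,-0.4],[0.08,0,0],0]]' ; S
python3 - <<'E'
from kin import *;import json
D=[D[0]]+[json.loads(l) for l in open('log.txt')]
b=fit(D,1);print(b[0],b[1],b[2].round(3))
for q,x,w in D: X,r=fk(q,b[1],b[2]);print((X-x).round(4),(r*R.from_rotvec(w).inv()).as_rotvec().round(3))
E
```

```text
0.6833 [ 1.208  0.569 -0.018  0.909 -0.147  1.964 -0.189]
1.1833 [ 1.023  0.639  0.016  0.783 -0.217  1.992 -0.737]
t: 1.68
tcp_pos: [0.3283, -0.5815, 0.4647]
eef_rot: [-2.616, 0.417, -0.442]
ft_force: [4.1, 0.8, -3.3]
gripper_width: 0.004
grip_force: 0.0
1.6833 [ 1.35   0.669 -0.298  0.591 -0.395  2.058 -0.95 ]
0.0016504287771984603 (-1, -1, -1, -1) [ 0.568 -0.012  0.382  0.077  0.28   0.074  0.153  0.065  1.571]
[0.0321 0.0189 0.0002] [-0.  0.  0.]
[ 0.032  -0.0104 -0.0001] [-0. -0. -0.]
[0.0131 0.0161 0.0078] [ 0. -0. -0.]
[-0.0128  0.0068 -0.008 ] [ 0. -0.  0.]
```

```bash
cat > st.py <<'E'
from bench import *;import json,sys,numpy as np
from scipy.spatial.transform import Rotation as R
def log():
    s=get_state();print(round(s['t'],2),'q',s['qpos'].round(2),'tcp',s['tcp_pos'].round(3),'F',s['ft_force'].round(1));open('log.txt','a').write(json.dumps([list(s['qpos']),list(s['tcp_pos']),list(s['eef_rot'])])+'\n');return s
def to(x,Rt=None):
    s=get_state();r=R.from_rotvec(s['eef_rot']);d=r.inv().apply(np.array(x)-s['tcp_pos'])/.25
    w=(r.inv()*Rt).as_rotvec()/2/np.pi if Rt is not None else np.zeros(3)
    print('shift',d.round(3),'turn',w.round(3))
if __name__=='__main__':log()
E
python3 -c "
from st import *
to([.40,-.25,.5],R.from_matrix(np.array([[1,0,0],[0,-1,0],[0,0,-1.]])))"
```

```text
shift [-0.185 -1.259  0.491] turn [-0.073 -0.052 -0.049]
```

```bash
python3 -m handwheel '[[[-0.02,-0.13,0.05],[-0.01,-0.01,-0.01],0],[[-0.04,-0.25,0.1],[-0.02,-0.02,-0.02],0],[[-0.06,-0.38,0.15],[-0.04,-0.03,-0.03],0],[[-0.07,-0.5,0.2],[-0.05,-0.04,-0.04],0],[[-0.09,-0.63,0.25],[-0.06,-0.05,-0.05],0],[[-0.09,-0.63,0.25],[-0.073,-0.052,-0.049],0]]'>/dev/null; python3 st.py
python3 -c "
from st import *
to([.40,-.25,.5],R.from_matrix(np.array([[1,0,0],[0,-1,0],[0,0,-1.]])))"
```

```text
2.18 q [ 1.04  0.19 -0.37  1.1   0.07  1.86 -0.85] tcp [ 0.373 -0.403  0.487] F [ 0.4  0.1 -0.1]
shift [ 0.128 -0.61  -0.051] turn [ 0.    -0.001  0.005]
```

```bash
python3 -m handwheel '[[[0.03,-0.15,0],[0,0,0],0],[[0.06,-0.3,-0.02],[0,0,0],0],[[0.1,-0.45,-0.04],[0,0,0],0],[[0.1,-0.6,-0.05],[0,0,0],0],[[0.1,-0.6,-0.05],[0,0,0],0]]'>/dev/null; python3 st.py
python3 -m handwheel '[[[0,-0.15,0],[0,0,0],0],[[0,-0.3,-0.05],[0,0,0],0],[[0,-0.45,-0.1],[0,0,0],0],[[0,-0.6,-0.1],[0,0,0],0],[[0,-0.75,-0.1],[0,0,0],0],[[0,-0.9,-0.1],[0,0,0],0],[[0,-1,-0.1],[0,0,0],0],[[0,-1,-0.1],[0,0,0],0]]'>/dev/null; python3 st.py
python3 -m handwheel '[[[0,-0.1,0.1],[0,0,-0.02],0],[[0,-0.2,0.2],[0,0,-0.04],0],[[0,-0.3,0.3],[0,0.01,-0.06],0],[[0,-0.3,0.3],[0,0.03,-0.06],0],[[0,-0.3,0.3],[0,0.03,-0.06],0]]'>/dev/null; python3 st.py
cat > fit.py <<'E'
from kin import *;import json
from scipy.optimize import minimize
L=[json.loads(l) for l in open('log.txt')]
D=[D[0]]+L
s=(-1,-1,-1,-1)
def frames(q):
    rz=lambda a:R.from_euler('z',a);ry=lambda a:R.from_euler('y',a);r=rz(-q[0]);F=[r]
    for f,a in((ry,q[1]),(rz,-q[2]),(ry,q[3]),(rz,-q[4]),(ry,q[5]),(rz,-q[6]+np.pi/2)): r=r*f(a);F.append(r)
    return F
def rows(q): # params: base xyz? -> [bz, F1 x,y ; F3 x,y,z ; F5 x,y,z ; F7.. F6 x ; tool x,y,z]
    F=[f.as_matrix() for f in frames(q)]
    return np.c_[[0,0,1],F[0][:,:2],F[2],F[4],F[5][:,:1],F[6]]
A_=np.vstack([rows(q) for q,_,_ in D]);b_=np.hstack([x for _,x,_ in D])
prior=np.array([.35,0,0,0,0,.4,0,0,.4,0,0,0,.3]);
lam=1e-3
v=prior+np.linalg.solve(A_.T@A_+lam*np.eye(13)*1e-1,A_.T@(b_-A_@prior))
def FK(q): return rows(q)@v, frames(q)[6]
if __name__=='__main__':
    print(v.round(3)); print('res mm',(1e3*(A_@v-b_)).round(1).reshape(-1,3)); print(np.linalg.svd(A_)[1].round(3))
E
python3 fit.py
```

```text
2.6 q [ 0.94  0.01 -0.47  1.26 -0.    1.86 -1.07] tcp [ 0.394 -0.253  0.5  ] F [-0.6  0.6  0.8]
3.27 q [ 0.78 -0.18 -0.7   1.34 -0.12  1.92 -1.5 ] tcp [ 0.388 -0.005  0.524] F [0.4 0.2 0.2]
3.68 q [ 0.68 -0.42 -0.61  1.67 -0.29  1.62 -1.13] tcp [0.386 0.066 0.449] F [-0.6  0.2  1.4]
[ 0.258  0.    -0.022  0.    -0.023  0.448  0.    -0.     0.49   0.
 -0.    -0.     0.352]
res mm [[-0.  0.  0.]
 [ 0. -0. -0.]
 [ 0. -0. -0.]
 [ 0.  0.  0.]
 [ 0.  0.  0.]
 [ 0.  0.  0.]
 [-0. -0.  0.]
 [-0. -0.  0.]]
[6.156 5.598 5.504 1.187 1.159 0.838 0.688 0.466 0.337 0.313 0.234 0.203
 0.122]
```

```bash
cat > ik.py <<'E'
from fit import *
from h import A,ex,ey,ez
lo=np.array([-2.6,-.5,-1.47,.16,-1.27,.06,-2.6]);hi=np.array([2.6,2.12,1.34,2.42,4.41,2.06,2.6])
def orient(th,ph,roll=0): # tilt down th, yaw ph (z towards +y if positive), roll about z
    z=np.cos(th)*(np.cos(ph)*ex+np.sin(ph)*ey)-np.sin(th)*ez
    # tool x in inclination plane (contains normal ex and z), pointing away from wheel plane-ish
    x=ex-(ex@z)*z;x/=np.linalg.norm(x);y=np.cross(z,x)
    return R.from_matrix(np.c_[x,y,z])*R.from_euler('z',roll)
def P(ang,r,dx): return A+r*(-np.sin(ang)*ey+np.cos(ang)*ez)+dx*ex  # clockwise angle
def ik(x,Rt,q0,w=.02,m=.06):
    f=lambda q:np.r_[(FK(q)[0]-x)*10,(FK(q)[1]*Rt.inv()).as_rotvec()*3,w*(q-q0)]
    z=least_squares(f,np.clip(q0,lo+m+1e-3,hi-m-1e-3),bounds=(lo+m,hi-m))
    X,r=FK(z.x);return z.x,np.linalg.norm(X-x),np.linalg.norm((r*Rt.inv()).as_rotvec())
E
cat > scan.py <<'E'
from ik import *
rng=np.random.default_rng(0)
W=[P(np.radians(a),66,-.005) for a in(310,)]
W=[P(np.radians(a),.066,-.004) for a in(180,310,240,128)]+[P(np.radians(310),.066,-.1)]
seeds=[np.array([j1,.0,j3,2.2,j5,.6,j7]) for j1 in(0,.7) for j3 in(-.8,.5) for j5 in(2,3.2) for j7 in(-1.5,1.5)]
for th in np.radians([20,30,40,50]):
  for ph in np.radians([-50,-35,-20,0,20,35,50]):
    al=np.degrees(np.arccos(np.cos(th)*np.cos(ph)))
    if al>56: continue
    Rt=orient(th,ph)
    for roll in(0,np.pi):
        best=None
        for s in seeds:
            q,e,a=ik(W[0],Rt*R.from_euler('z',roll),s,.002)
            if e>.002 or a>.02: continue
            bad=0;q1=q;qs=[q]
            for x in W[1:]:
                q1,e,a=ik(x,Rt*R.from_euler('z',roll),q1,.01);bad=max(bad,e,a*.3);qs.append(q1)
            if best is None or bad<best[0]: best=(bad,qs)
        if best and best[0]<.01: print(np.degrees([th,ph,roll]).round(),round(al),round(best[0],4),best[1][0].round(2),best[1][1].round(2),flush=True)
E
timeout 550 python3 scan.py
```

```text
[ 20. -50.   0.] 53 0.002 [-1.6   0.94  1.14  2.22  0.73  0.61 -2.54] [-1.75  0.69  1.28  2.13  0.77  0.87 -2.35]
[ 20. -50. 180.] 53 0.0 [-0.23  0.49 -0.42  2.16  1.5   1.44  0.26] [-0.26  0.32 -0.49  2.06  1.35  1.51  0.5 ]
[ 20. -35. 180.] 40 0.0075 [ 0.41  0.61 -1.03  2.33  1.92  1.55  0.15] [ 0.5   0.38 -1.27  2.24  1.66  1.49  0.37]
[ 20.  50. 180.] 53 0.0036 [ 1.77  1.25 -1.41  2.11 -0.02  0.48  1.83] [ 1.73  0.67 -1.41  2.16 -0.93  0.63  2.3 ]
[ 30. -35. 180.] 45 0.0 [ 0.21  0.3  -0.76  2.31  1.63  1.12  0.1 ] [ 0.2   0.08 -0.83  2.19  1.32  1.11  0.41]
[ 40. -35. 180.] 51 0.0 [-0.47  0.12  0.04  2.29  1.3   0.8   0.26] [-0.53 -0.03 -0.01  2.15  1.05  0.99  0.55]
[40. 35.  0.] 51 0.0066 [ 1.68  0.56 -1.41  2.23 -0.52  0.3  -0.96] [ 1.24 -0.11 -0.91  2.19 -1.21  0.74 -0.73]
[ 40.  35. 180.] 51 0.0067 [ 1.68  0.56 -1.41  2.23 -0.52  0.3   2.18] [ 1.24 -0.11 -0.91  2.19 -1.21  0.74  2.41]
[ 50. -20. 180.] 53 0.0 [-0.4  -0.01  0.17  2.3   1.03  0.49  0.5 ] [-0.49 -0.15  0.12  2.16  0.77  0.76  0.74]
[50.  0.  0.] 50 0.0069 [-0.42 -0.08  0.38  2.36  0.57  0.19 -2.21] [-0.48 -0.25  0.27  2.23  0.51  0.52 -2.21]
[ 50.   0. 180.] 50 0.0069 [-0.42 -0.08  0.38  2.36  0.57  0.19  0.93] [-0.48 -0.25  0.27  2.23  0.51  0.52  0.93]
[50. 20.  0.] 53 0.0001 [ 0.2   0.   -0.02  2.29 -0.96  0.35 -0.73] [ 0.32 -0.18 -0.24  2.18 -0.52  0.51 -1.31]
[ 50.  20. 180.] 53 0.0001 [ 0.2   0.   -0.02  2.29 -0.96  0.35  2.42] [ 0.32 -0.18 -0.24  2.18 -0.52  0.51  1.83]
```

```bash
python3 - <<'E'
from ik import *;from st import to
from scipy.spatial.transform import Slerp
Rt=orient(np.radians(30),np.radians(-35),np.pi);z=Rt.as_matrix()[:,2]
print(Rt.as_matrix().round(3))
tip=A+.045*ey+.035*ez-.006*ex; pre=tip-.14*z; print(tip,pre)
s=__import__('bench').get_state();q=s['qpos'];r0=R.from_rotvec(s['eef_rot']);x0=s['tcp_pos']
def run(x0,r0,x1,r1,q,n=12):
    sl=Slerp([0,1],R.concatenate([r0,r1]))
    for k in range(1,n+1):
        q,e,a=ik(x0+(x1-x0)*k/n,sl(k/n),q,.05,.01)
        if k%3==0 or e>.003: print(k,q.round(2),round(e,4),round(a,3))
    return q
q=run(x0,r0,pre,Rt,q);run(pre,Rt,tip,Rt,q,4)
to(pre,Rt)
E
```

```text
[[-0.745  0.06   0.665]
 [-0.438  0.707 -0.555]
 [-0.503 -0.705 -0.5  ]]
[ 0.57384206 -0.00865308  0.215     ] [0.48078771 0.06907007 0.285     ]
3 [ 0.55 -0.17 -0.88  1.59  0.14  1.69 -0.81] 0.0 0.0
6 [ 0.39  0.   -1.06  1.68  0.55  1.73 -0.46] 0.0 0.0
9 [ 0.3   0.01 -1.14  1.9   0.84  1.61 -0.  ] 0.0 0.0
12 [ 0.22 -0.19 -1.05  2.19  0.97  1.2   0.55] 0.0 0.0
3 [ 0.3   0.02 -0.98  2.21  1.25  1.13  0.42] 0.0 0.0
shift [0.216 0.105 0.718] turn [-0.085 -0.203 -0.44 ]
```

```bash
python3 -m handwheel '[[[0,0,0],[-0.003,-0.008,-0.018],0],[[0,0,0.05],[-0.007,-0.016,-0.035],0],[[0.01,0,0.1],[-0.01,-0.024,-0.053],0],[[0.02,0.01,0.15],[-0.014,-0.032,-0.07],0],[[0.03,0.02,0.2],[-0.017,-0.04,-0.088],0],[[0.04,0.02,0.2],[-0.02,-0.048,-0.105],0],[[0.06,0.03,0.22],[-0.024,-0.056,-0.122],0],[[0.08,0.04,0.24],[-0.027,-0.064,-0.14],0],[[0.08,0.04,0.26],[-0.03,-0.072,-0.157],0],[[0.09,0.04,0.28],[-0.034,-0.08,-0.175],0],[[0.1,0.05,0.3],[-0.037,-0.088,-0.192],0],[[0.1,0.05,0.3],[-0.041,-0.098,-0.212],0]]'>/dev/null;python3 st.py
python3 - <<'E'
from ik import *;from st import to
Rt=orient(np.radians(30),np.radians(-35),np.pi);z=Rt.as_matrix()[:,2]
to(A+.045*ey+.035*ez-.006*ex-.14*z,Rt)
E
```

```text
4.68 q [ 0.43 -0.   -1.07  1.64  0.52  1.76 -0.48] tcp [0.431 0.065 0.38 ] F [-0.2  0.2 -0.9]
shift [0.202 0.187 0.329] turn [-0.045 -0.108 -0.23 ]
```

Following the plan nicely.

```bash
python3 -m handwheel '[[[0.01,0.01,0.02],[-0.003,-0.008,-0.018],0],[[0.03,0.03,0.05],[-0.007,-0.016,-0.035],0],[[0.05,0.05,0.08],[-0.01,-0.024,-0.053],0],[[0.07,0.07,0.11],[-0.014,-0.032,-0.07],0],[[0.09,0.09,0.14],[-0.017,-0.04,-0.088],0],[[0.11,0.1,0.17],[-0.02,-0.048,-0.105],0],[[0.13,0.12,0.2],[-0.024,-0.056,-0.122],0],[[0.14,0.13,0.23],[-0.027,-0.064,-0.14],0],[[0.16,0.14,0.26],[-0.03,-0.072,-0.157],0],[[0.18,0.16,0.29],[-0.034,-0.08,-0.175],0],[[0.2,0.17,0.31],[-0.037,-0.088,-0.192],0],[[0.2,0.19,0.33],[-0.041,-0.098,-0.212],0]]'>/dev/null;python3 st.py
cat > g.py <<'E'
from ik import *;from st import to,get_state
Rt=orient(np.radians(30),np.radians(-35),np.pi);z=Rt.as_matrix()[:,2]
def tgt(y,zz,dx,back=0): return A+y*ey+zz*ez+dx*ex-back*z
def where():
    s=get_state();d=s['tcp_pos']-A;print('tip in wheel frame mm',(1e3*np.array([d@ex,d@ey,d@ez])).round(1),'cw deg',round(np.degrees(np.arctan2(-(d@ey),d@ez))%360,1),'r',round(1e3*np.hypot(d@ey,d@ez),1),'F',s['ft_force'].round(1),'t',round(s['t'],2),'q',s['qpos'].round(2))
E
python3 - <<'E'
from g import *
where();to(tgt(.045,.035,-.006,.14),Rt)
E
```

```text
5.68 q [ 0.32 -0.12 -1.15  2.13  0.97  1.3   0.43] tcp [0.481 0.07  0.285] F [-0.1  0.   0.1]
tip in wheel frame mm [-104.9  115.7  105.2] cw deg 312.3 r 156.4 F [-0.1  0.   0.1] t 5.68 q [ 0.32 -0.12 -1.15  2.13  0.97  1.3   0.43]
shift [ 0.003 -0.003  0.002] turn [-0.004 -0.011 -0.02 ]
```

```bash
python3 -m handwheel '[[[0,0,0],[-0.003,-0.008,-0.015],0],[[0,0,0],[-0.004,-0.011,-0.02],0],[[0,0,0],[-0.004,-0.011,-0.02],0],[[0,0,0.2],[-0.004,-0.011,-0.02],0],[[0,0,0.2],[-0.004,-0.011,-0.02],0]]'>/dev/null
python3 - <<'E'
from g import *;from h import *
where();to(tgt(.045,.035,-.006),Rt)
a=snapshot("side");b=snapshot("top");print(valve(a))
o=np.zeros((510,800,3),np.uint8);o[:,:405]=cv2.resize(a[190:360,265:400],None,fx=3,fy=3,interpolation=2);o[:420,408:798]=cv2.resize(b[130:270,280:410],None,fx=3,fy=3,interpolation=2);cv2.imwrite("pics/z1.png",o[:,:,::-1])
X=proj("side",get_state()['tcp_pos']);print((X-[265,190])*3, proj("top",get_state()['tcp_pos']))
E
```

```text
tip in wheel frame mm [-70.8  85.3  78.6] cw deg 312.7 r 116.0 F [-0.6 -1.2 -0.3] t 6.1 q [ 0.35 -0.12 -1.09  2.22  1.09  1.13  0.49]
shift [-0.015  0.009  0.351] turn [-0.    -0.    -0.002]
[(np.int32(27), array([325.9, 277.7]), np.float64(-11.0), np.float64(-67.0), 'angle', 2.972)]
[249.35517467  33.68801895] [307.8102383  213.28032441]
```

View pics/z1.png

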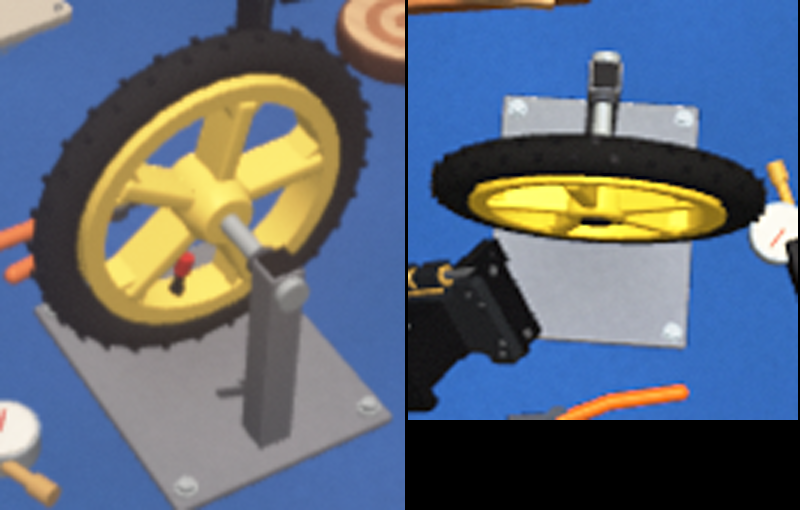

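The picture shows the gripper in front of the wheel's left side, in line with the gap. The valve hasn't moved: its cap is at crop (185,265). Inserting next.

```bash
python3 -m handwheel '[[[-0.01,0.01,0.08],[0,0,-0.002],0],[[-0.015,0.01,0.15],[0,0,-0.002],0],[[-0.015,0.01,0.21],[0,0,-0.002],0],[[-0.015,0.01,0.26],[0,0,-0.002],0],[[-0.015,0.01,0.3],[0,0,-0.002],0],[[-0.015,0.01,0.33],[0,0,-0.002],0],[[-0.015,0.01,0.35],[0,0,-0.002],0],[[-0.015,0.01,0.35],[0,0,-0.002],0]]'
python3 - <<'E'
from g import *;from h import *
where();a=snapshot("side");print(valve(a))
cv2.imwrite("pics/z2.png",cv2.resize(a[190:320,265:400],None,fx=4,fy=4,interpolation=2)[:,:,::-1])
# path: world shift -> tool units for angles
M=Rt.as_matrix().T/.25
p0=tgt(.045,.035,-.006)
for a in range(300,116,-8):
    p=P(np.radians(a),.066,-.007)
    print(a,(M@(p-p0)).round(3))
E
```

```text
t: 6.87
tcp_pos: [0.5728, -0.0043, 0.2158]
eef_rot: [-0.293, 2.237, -0.954]
ft_force: [-0.2, -0.2, 0.4]
gripper_width: 0.006
grip_force: 0.0
tip in wheel frame mm [-7.4 49.3 35.8] cw deg 306.0 r 60.9 F [-0.2 -0.2  0.4] t 6.87 q [ 0.4   0.11 -1.04  2.2   1.36  1.13  0.39]
[(np.int32(27), array([325.9, 277.7]), np.float64(-11.0), np.float64(-67.0), 'angle', 2.972)]
300 [-0.017  0.04  -0.023]
292 [-0.009  0.075 -0.014]
284 [ 0.003  0.108 -0.003]
276 [0.018 0.138 0.012]
268 [0.036 0.165 0.03 ]
260 [0.056 0.188 0.05 ]
252 [0.079 0.207 0.073]
244 [0.103 0.221 0.097]
236 [0.128 0.23  0.122]
228 [0.154 0.235 0.147]
220 [0.18  0.234 0.173]
212 [0.206 0.228 0.199]
204 [0.231 0.217 0.224]
196 [0.255 0.201 0.247]
188 [0.276 0.181 0.269]
180 [0.296 0.157 0.289]
172 [0.313 0.129 0.306]
164 [0.327 0.098 0.32 ]
156 [0.338 0.065 0.331]
148 [0.346 0.03  0.338]
140 [ 0.35  -0.007  0.342]
132 [ 0.35  -0.044  0.342]
124 [ 0.347 -0.08   0.339]
```

View pics/z2.png

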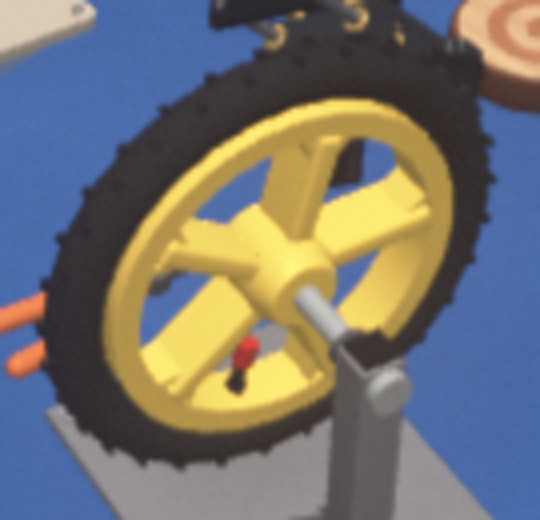

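The fingers show in the upper-right gap at (345,160), clear of the spokes and the valve. Pushing slowly along the arc.

```bash
python3 -m handwheel '[[[-0.01,0.02,-0.012],[0,0,0],0],[[-0.017,0.04,-0.023],[0,0,0],0],[[-0.013,0.058,-0.018],[0,0,0],0],[[-0.009,0.075,-0.014],[0,0,0],0],[[-0.003,0.092,-0.008],[0,0,0],0],[[0.003,0.108,-0.003],[0,0,0],0],[[0.01,0.123,0.005],[0,0,0],0],[[0.018,0.138,0.012],[0,0,0],0],[[0.027,0.152,0.02],[0,0,0],0],[[0.036,0.165,0.03],[0,0,0],0],[[0.046,0.177,0.04],[0,0,0],0],[[0.056,0.188,0.05],[0,0,0],0]]' >/dev/null
python3 - <<'E'
from g import *;from h import *
where();print(valve(snapshot("side")))
M=Rt.as_matrix().T/.25;p0=P(np.radians(260),.066,-.007)
for a in range(256,200,-4): print(a,(M@(P(np.radians(a),.066,-.007)-p0)).round(3))
E
```

```text
tip in wheel frame mm [ -9.   69.7 -10.9] cw deg 261.1 r 70.5 F [-0.2 -1.7  1.7] t 7.92 q [ 0.3   0.28 -1.02  2.21  1.48  1.26  0.25]
[(np.int32(29), array([315.1, 277.2]), np.float64(-41.0), np.float64(-52.0), 'angle', 2.472)]
256 [0.011 0.01  0.011]
252 [0.022 0.019 0.022]
248 [0.034 0.027 0.034]
244 [0.047 0.033 0.046]
240 [0.059 0.038 0.059]
236 [0.072 0.043 0.071]
232 [0.085 0.045 0.084]
228 [0.098 0.047 0.097]
224 [0.111 0.047 0.11 ]
220 [0.124 0.046 0.123]
216 [0.137 0.044 0.136]
212 [0.15  0.04  0.149]
208 [0.162 0.035 0.161]
204 [0.175 0.029 0.173]
```

```bash
python3 -m handwheel '[[[0.011,0.01,0.011],[0,0,0],0],[[0.023,0.018,0.023],[0,0,0],0],[[0.036,0.025,0.036],[0,0,0],0],[[0.05,0.03,0.05],[0,0,0],0],[[0.063,0.034,0.063],[0,0,0],0],[[0.077,0.037,0.076],[0,0,0],0],[[0.09,0.038,0.09],[0,0,0],0],[[0.104,0.038,0.103],[0,0,0],0],[[0.118,0.037,0.117],[0,0,0],0],[[0.132,0.035,0.131],[0,0,0],0],[[0.145,0.033,0.144],[0,0,0],0],[[0.158,0.029,0.157],[0,0,0],0]]' >/dev/null
python3 - <<'E'
from g import *;from h import *
where();print(valve(snapshot("side")))
M=Rt.as_matrix().T/.25;p0=P(np.radians(212),.066,-.007)
for a in range(208,160,-4): print(a,(M@(P(np.radians(a),.066,-.007)-p0)).round(3))
E
```

```text
tip in wheel frame mm [ -8.9  35.3 -55.3] cw deg 212.5 r 65.6 F [0.5 1.2 2.1] t 8.97 q [ 0.31  0.35 -0.96  2.27  1.6   1.23  0.14]
[(np.int32(32), array([307.4, 261.7]), np.float64(-62.0), np.float64(6.0), 'angle', 1.47)]
208 [ 0.013 -0.005  0.013]
204 [ 0.025 -0.011  0.025]
200 [ 0.037 -0.018  0.037]
196 [ 0.049 -0.027  0.048]
192 [ 0.06  -0.036  0.059]
188 [ 0.07  -0.047  0.07 ]
184 [ 0.081 -0.058  0.08 ]
180 [ 0.09  -0.071  0.09 ]
176 [ 0.099 -0.084  0.098]
172 [ 0.107 -0.099  0.107]
168 [ 0.115 -0.114  0.114]
164 [ 0.121 -0.13   0.121]
```

```bash
python3 -m handwheel '[[[0.013,-0.005,0.013],[0,0,0],0],[[0.025,-0.011,0.025],[0,0,0],0],[[0.037,-0.018,0.037],[0,0,0],0],[[0.049,-0.027,0.048],[0,0,0],0],[[0.06,-0.036,0.059],[0,0,0],0],[[0.07,-0.047,0.07],[0,0,0],0],[[0.081,-0.058,0.08],[0,0,0],0],[[0.09,-0.071,0.09],[0,0,0],0],[[0.099,-0.084,0.098],[0,0,0],0],[[0.107,-0.099,0.107],[0,0,0],0],[[0.115,-0.114,0.114],[0,0,0],0],[[0.121,-0.13,0.121],[0,0,0],0]]' >/dev/null
python3 - <<'E'
from g import *;from h import *
where();print(valve(snapshot("side")))
M=Rt.as_matrix().T/.25;p0=P(np.radians(164),.066,-.007)
for a in range(160,116,-4): print(a,(M@(P(np.radians(a),.066,-.007)-p0)).round(3))
E
```

```text
tip in wheel frame mm [ -8.6 -18.3 -62.3] cw deg 163.7 r 64.9 F [-0.   1.8 -0. ] t 10.02 q [ 0.41  0.3  -0.92  2.34  1.68  1.12  0.13]
[(np.int32(29), array([318.4, 242.6]), np.float64(-34.0), np.float64(52.0), 'angle', 0.576)]
160 [ 0.006 -0.016  0.006]
156 [ 0.011 -0.033  0.011]
152 [ 0.015 -0.051  0.015]
148 [ 0.019 -0.069  0.018]
144 [ 0.021 -0.087  0.021]
140 [ 0.023 -0.105  0.022]
136 [ 0.023 -0.123  0.023]
132 [ 0.023 -0.142  0.023]
128 [ 0.022 -0.16   0.022]
124 [ 0.02  -0.178  0.019]
120 [ 0.017 -0.196  0.017]
```

```bash
python3 -m handwheel '[[[0.006,-0.016,0.006],[0,0,0],0],[[0.011,-0.033,0.011],[0,0,0],0],[[0.015,-0.051,0.015],[0,0,0],0],[[0.019,-0.069,0.018],[0,0,0],0],[[0.021,-0.087,0.021],[0,0,0],0],[[0.022,-0.096,0.022],[0,0,0],0],[[0.023,-0.105,0.022],[0,0,0],0]]' >/dev/null
python3 - <<'E'
from g import *;from h import *
where();a=snapshot("side");print(valve(a))
# fit plane-depth/centre offset from cap observations: cap at centre + 68 mm circle in plane
px=[(325.9,277.7),(315.1,277.2),(307.4,261.7),(318.4,242.6),valve(a)[0][1]]
def f(v):
    c=A+v[0]*ey+v[1]*ez; return [1e3*(np.linalg.norm(onplane("side",p,c,ex)-c)-.068) for p in px]
z=least_squares(f,[0,0]);c=A+z.x[0]*ey+z.x[1]*ez;print(z.x,z.fun.round(1))
for p in px: X=onplane("side",p,c,ex)-c;print(round(float(np.arctan2(-(X@ey),X@ez)),3))
cv2.imwrite("pics/z3.png",cv2.resize(a[190:320,265:400],None,fx=4,fy=4,interpolation=2)[:,:,::-1])
E
```

```text
tip in wheel frame mm [ -8.6 -42.6 -49.1] cw deg 139.1 r 65.0 F [-0.8  2.1 -2.1] t 10.65 q [ 0.48  0.22 -0.91  2.35  1.67  1.03  0.16]
[(np.int32(27), array([331., 234.]), np.float64(-2.0), np.float64(65.0), 'angle', 0.026)]
[ 0.00603079 -0.00236326] [-1.1  0.3  0.4 -0.4 -0.6]
2.879
2.382
1.444
0.633
0.115
```

View pics/z3.png

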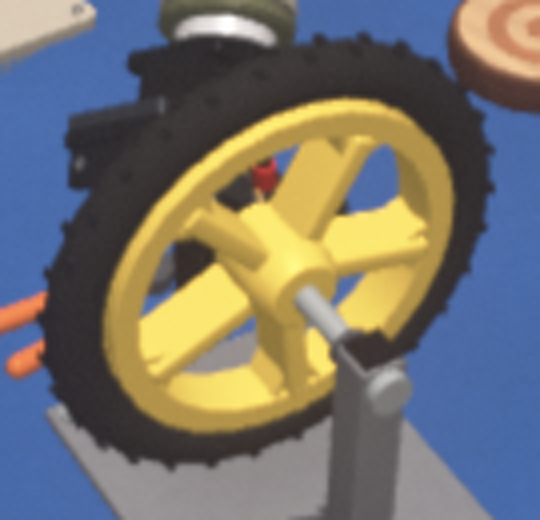

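The cap is now near the top, at crop (262,175), between the two upper spokes. I'll check the axle position against the plate corners in the side view: (325,359), (395,329) and (278,294).

```bash
python3 - <<'E'
from g import *;from h import *
im=cv2.imread("pics/side0.png")
for n,p in(("BR? x140 y-100",(325.0,359.0)),("x140 y+100",(395,329)),("x-110 y-100",(278.3,293.5))):
    X=onz("side",p,.01)-A;print(n,np.round([X@ex*1e3,X@ey*1e3]))
for n,x,y in(("FL",307,241),("FR",371,246),("BL",313,163),("BR",376,166)):
    X=onz("top",(x,y),.01)-A;print(n,np.round([X@ex*1e3,X@ey*1e3]))
px=[(325.9,277.7),(315.1,277.2),(307.4,261.7),(318.4,242.6),(331,234)]
def cen(v): return A+v[0]*ex+v[1]*ey+v[2]*ez
def f(v): return [1e3*(np.linalg.norm(onplane("side",p,cen(v),ex)-cen(v))-.068) for p in px]+list(1e3*np.array(v)/np.array([3,3,2]))
z=least_squares(f,[0,0,0]);c=cen(z.x);print(z.x,z.fun.round(1));X=onplane("side",px[-1],c,ex)-c;print(float(np.arctan2(-(X@ey),X@ez)))
# top-view yellow mask extent
t=cv2.cvtColor(cv2.imread("pics/top0.png"),cv2.COLOR_BGR2HSV);y=((abs(t[...,0].astype(int)-27)<6)&(t[...,1]>130)&(t[...,2]>80)).astype(np.uint8);y[:150]=0;y[225:]=0;y[:,:280]=0;y[:,400:]=0
print(cv2.boundingRect(cv2.findNonZero(y)));k=((t[...,2]<50)).astype(np.uint8);k[:172]=0;k[215:]=0;k[:,:270]=0;k[:,401:]=0;print('tyre',cv2.boundingRect(cv2.findNonZero(k)))
for s in(-.148,.148,-.114,.114): print(s,proj("top",A+s*ey))
E
```

```text
BR? x140 y-100 [140. -91.]
x140 y+100 [142. 102.]
x-110 y-100 [-99. -92.]
FL [-108.   97.]
FR [-109.  -95.]
BL [135.  98.]
BR [139. -96.]
[ 0.00198705  0.00472847 -0.00027349] [-1.3  0.1  0.2 -0.6 -0.8  0.7  1.6 -0.1]
0.11366081627215845
(300, 188, 86, 22)
tyre (288, 174, 111, 37)
-0.148 [399.13235897 198.69511106]
0.148 [288.36650805 191.1088001 ]
-0.114 [386.33147911 197.81838367]
0.114 [301.01224874 191.97490206]
```

```bash
python3 -m handwheel '[[[0,-0.009,0],[0,0,0],0],[[0,-0.017,0],[0,0,0],0],[[0,-0.023,0],[0,0,0],0],[[0,-0.023,0],[0,0,0],0]]' >/dev/null
cat > meas.py <<'E'
from g import *;from h import *
c=A+.002*ex+.005*ey
def meas(n):
    a=snapshot("side");v=valve(a);
    for k in v:
        X=onplane("side",k[1],c,ex)-c;print('cap',k[0],k[1],np.round(1e3*np.array([X@ey,X@ez])),'angle',round(float(np.arctan2(-(X@ey),X@ez)),3))
    # expected pixels of symmetric checks
    cv2.imwrite(f"pics/{n}.png",cv2.resize(a[190:320,265:400],None,fx=4,fy=4,interpolation=2)[:,:,::-1])
E
python3 - <<'E'
from meas import *
where();meas("z4")
E
```

```text
tip in wheel frame mm [ -8.5 -46.3 -45. ] cw deg 134.2 r 64.6 F [-1.1  2.  -0.5] t 11.03 q [ 0.49  0.21 -0.91  2.36  1.66  1.01  0.18]
cap 29 [333.9 232.4] [-0. 68.] angle 0.006
```

```bash
python3 -m handwheel '[[[0,0.01,0],[0,0,0],0],[[0,0.02,0],[0,0,0],0],[[0,0.02,0],[0,0,0],0],[[0,0.02,-0.06],[0,0,0],0],[[0,0.02,-0.14],[0,0,0],0],[[0,0.02,-0.26],[0,0,0],0],[[0,0.02,-0.38],[0,0,0],0],[[0,0.02,-0.5],[0,0,0],0],[[0,0.02,-0.6],[0,0,0],0],[[0,0.02,-0.6],[0,0,0],0],[[0,0.02,-0.6],[0,0,0],0]]' >/dev/null
python3 - <<'E'
from meas import *
where();meas("z5")
a=snapshot("side");
# draw expected spoke rear-face centre lines for valve up and +-0.1 at x'=+20, for a glance
o=cv2.resize(a[190:320,265:400],None,fx=4,fy=4,interpolation=2)
for deg in(36,108,180,252,324):
    q=[tuple(int(v) for v in (proj("side",c+.02*ex+r*(-np.sin(np.radians(deg))*ey+np.cos(np.radians(deg))*ez))-[265,190])*4) for r in(.03,.095)]
    cv2.line(o,q[0],q[1],(255,0,0),1)
b=snapshot("top");o2=np.zeros((520,800,3),np.uint8);o2[:,:540]=o;o2[:280,542:798]=cv2.resize(b[130:270,280:408],None,fx=2,fy=2)
cv2.imwrite("pics/z6.png",o2[:,:,::-1])
E
```

```text
tip in wheel frame mm [-114.6   32.3   28.5] cw deg 311.4 r 43.1 F [-0.2 -0.7  0.3] t 12.0 q [ 0.46 -0.3  -1.15  2.42  1.03  0.92  0.45]
cap 23 [334.2 232.1] [ 0. 69.] angle -0.005
```

View pics/z6.png

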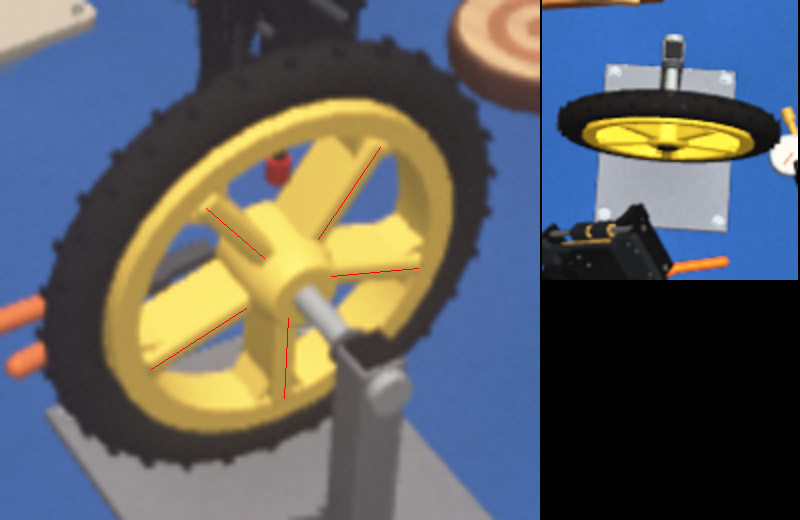

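With the hand withdrawn, the picture shows the cap at crop (278,168), straight above the axle. The spokes run parallel to the lines drawn for valve-up, and the gripper is clear of the wheel in the top view.

```bash
python3 -c "
from bench import *;print(job_done())"
```

```text
the job is handed in; nothing more can be done
None
```

I pushed one spoke through about 170° to bring the valve to the top, at 0.00 ± 0.04 rad by my camera measurement; the hand is clear, the wheel is at rest, and the job was handed in at about 12 s (no verdict was returned).

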